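# Roll a steel post onto the inspection line

### The arm

A 7-joint arm with a two-finger parallel gripper is mounted at the origin on the work surface. World frame = base frame: x ahead of the robot, y to its left, z up, the work surface at z = 0. Lengths are in m, angles in rad, forces in N, time in s.
With the tool pointing down it reaches from about 0.4 to 0.85 m from the base axis. Payload 10.4 kg.
Tool frame: the origin (TCP) lies between the finger pads; the fingertips stand 22 mm ahead of it and the grasp point (between the pads) lies 3 mm ahead of it; z points along the fingers, y is the direction in which the jaws open and shut (so a half turn about z gives the same grasp; the last joint's range is limited). The gripper opens to 87 mm and grips with 3 to 60 N. Pads are 19 mm wide; open, the fingers measure 117 mm over their backs; the gripper's body (75 mm by 190 mm) begins 51 mm behind the grasp point.
Start: joints at [-1.227, 0.332, -0.065, 1.46, 0.022, 1.35, -0.088], TCP at [0.224, 0.583, 0.245] pointing down, gripper open.
Joint ranges: [-2.6, 2.6], [-0.5, 2.12], [-1.47, 1.34], [0.16, 2.42], [-1.27, 4.41], [0.06, 2.06], [-2.6, 2.6]. Speed limits (rad/s): [2.22, 2.22, 2.79, 2.79, 3.14, 3.14, 3.14].

### API

Orientations are given as a rotation vector (axis times angle).
In Python, from station import r, grab_frame gives the robot as it stands.
- The arm moves only by the tool move_arm, never from a script. Its argument "commands" is a list of rows, each a list of 3 entries, a list of its own where there are three numbers: the shift along the tool's x, y, z in mm, then the turn, a rotation vector about the tool's x, y, z in rad, then the opening in per cent of the stroke, from 0 (shut) to 100 (fully open). In form: [[[dx, dy, dz], [ax, ay, az], jaw], ...]. A call has exactly 10 rows; each row is the pose to reach, as a shift and turn from the pose commanded when the call began, along the tool's axes at that moment; what a row does not reach only later rows make up. A row lasts 1/8 s, in which the tool goes at most 62.5 mm and 10.7 degrees, less where a joint would pass 70% of its speed; a pose out of reach is approached as far as the arm can. A call with a gripper value outside its range is refused whole. The fingers move at their own pace and stop on an object; "newtons" is the grip in N (left out, the last holds). Time passes only in rows, so rows that repeat a pose let the fingers close, or fill a call up. It gives the time, the measured TCP pose, the force and the opening at its end, in the units of the state.
- r.get_state(): the state, without advancing time (a new reading comes with each control period).
- grab_frame(name): name is "scene" or "top"; returns a dict with "frame" (400x640x3 uint8, red, green, blue), "range_z" (400x640 float32, m along the optical axis (not along the pixel's ray), 0 where there is no reading), "fx", "fy", "cx", "cy" (pixels), "rvec" (rotation vector, rad) and "tvec" (3), from world to camera coordinates, as OpenCV has them. Camera axes: x right, y down, z forward; pixel columns grow to the right and rows downward; lengths in m; the calibration is good to about 2 mm. A picture is of the moment at which its call begins.
- r.finish_job(): hands the job in, once; it reports no verdict.
The state is a dict: "time_s": time; "joint_positions": joint angles; "joint_velocities": joint speeds; "tau": joint torques, N m; "eef_pos": TCP position; "orientation": TCP orientation; "ft_force": force on the tool from outside, world axes, zero at the start; "torque": the same for the moment, N m; "gripper_width": finger opening in m.
Only numpy, scipy, OpenCV 4.12 (cv2) and the standard library are available. Lean on these libraries where they do the work, as an engineer would, in place of code of your own. Each camera call takes 0.05 s, during which the arm holds its last target.

### The job

Roll the bare steel post that lies on the grey inspection pad onto the pad's black line, so that it lies along the line, centred over it, with its end facing the little inspection camera. Gently push its upper part sideways with the fingertips so that it really rolls over the pad; do not squeeze it or press hard on it, do not lift or tip it, and leave the standing collar, the mirror mount and the clamping fork where they are.

Things in the scene. Friction and masses are not known exactly. Their poses are not given: they have to be found in the camera images.
- post: Loose polished steel post lying on the pad, 100 mm long, 25 mm diameter, 0.2-0.4 kg. Origin at its centre, 12.5 mm above the pad; x along its axis, y and z turn as it rolls. About parallel to the line, 65-105 mm to its left or right. Slippery (friction about 0.25): rolls if pushed slowly at or just above mid-height; let go from 30 mm/s it stops within 5 mm. A dark dot on its side starts on top.
- line (a point): Middle of the black line on the fixed grey inspection pad, at the pad's flat upper face, 4 mm above the work surface. x along the line towards the camera, y square to it in the pad, z up. Line 4 mm wide, 166 mm long (from x = -90 to +76 mm). Pad 250 mm (x) by 320 mm (y), this point at its centre.
- camera (a point): Centre of the front of the lens of the small black inspection camera fixed on the pad, astride the line's far end. It is 85 mm along x from the line's middle and 12.5 mm above the pad; the lens is 20 mm wide, and the body behind it 34 mm wide, 34 mm high above the pad, ending 124 mm from the line's middle.
- collar: Loose stepped steel collar standing on the pad on the other side of the line from the post, 65 to 105 mm from the line: a 32 mm foot with a 25 mm neck, 40 mm high. Origin at the centre of its underside. Not part of the work.
- mirror: Loose mirror mount standing on the table just beyond the pad's -y edge: a 32 mm foot, a 25 mm steel pillar and a black 44 mm square plate with a mirror and two knobs, 94 mm high. Origin at the centre of its underside. Not part of the work.
- fork: Loose aluminium clamping fork lying on the table just beyond the pad's +y edge: 105 mm long along its x, 30 mm wide, 18 mm high with its screw. Origin on its underside, half-way along. Not part of the work.
Things that resemble listed ones, but are neither listed nor needed, are in the scene too. Leave any red look-alike of the post alone.

How it is judged:
By the outcome, as a careful person would: the job done as asked, in the order asked, and still so for the second after the job is handed in, with the robot touching nothing.
It also fails if it takes over 38 s, if anything falls off the work surface, if the arm or the gripper's body presses on something with over 40 N, if the wrist force passes 120 N, or if a joint passes its speed limit or range.

## Working session

There is one attempt and no reset: what is moved stays moved. The work goes in short steps, Python scripts to look and compute and a tool call to move; the robot and the scene stay as the last step left them, time stands still between calls to the robot, and variables do not carry over. Pictures are saved under pics/ and viewed, and the job is handed in when it is done.

Besides the shell and the picture viewer there is one more tool, called after "Request:" as name([rows], argument=value, ...), one row to a line, values as JSON. move_arm: Moves the arm, as the interface text tells. Its arguments: {"type":"object","properties":{"commands":{"type":"array","items":{"type":"array"}},"newtons":{"type":"number"}},"required":["commands"]}

```bash
ls; mkdir -p pics
cat > h.py <<'E'
import numpy as np, cv2
from scipy.spatial.transform import Rotation as R
from station import r, grab_frame
def save(d,n,crop=None,s=1):
    f=d["frame"][:,:,::-1]
    if crop: x0,y0,x1,y1=crop; f=f[y0:y1,x0:x1]
    if s!=1: f=cv2.resize(f,None,fx=s,fy=s,interpolation=cv2.INTER_CUBIC)
    cv2.imwrite("pics/"+n,f)
def ray(d,uv,z):
    uv=np.atleast_2d(uv).astype(float)
    Rm=R.from_rotvec(np.ravel(d["rvec"])).as_matrix(); t=np.ravel(d["tvec"])
    c=-Rm.T@t
    k=np.c_[(uv[:,0]-d["cx"])/d["fx"],(uv[:,1]-d["cy"])/d["fy"],np.ones(len(uv))]@Rm
    return c+k*((z-c[2])/k[:,2])[:,None]
def proj(d,P):
    Rm=R.from_rotvec(np.ravel(d["rvec"])).as_matrix()
    q=np.atleast_2d(P)@Rm.T+np.ravel(d["tvec"])
    return np.c_[d["fx"]*q[:,0]/q[:,2]+d["cx"],d["fy"]*q[:,1]/q[:,2]+d["cy"]]
E
python3 - <<'E'
from h import *
for n in("top","scene"):
    d=grab_frame(n); save(d,n+"0.png")
    print(n,d["fx"],d["fy"],d["cx"],d["cy"],d["rvec"],d["tvec"])
print(r.get_state())
E
```

```text
pics
top 504.2687479908908 504.2687479908908 311.6234537217095 195.28496034810075 [ 2.16831184 -2.21603128  0.11086579] [0.02039939 0.5228973  1.01747145]
scene 477.5952858673724 477.5952858673724 322.8192640695856 202.9825954842655 [ 1.61519328  1.66673414 -0.86622447] [-0.02153632 -0.25184235  1.45639712]
{'time_s': 0.1, 'joint_positions': array([-1.22660105,  0.33281532, -0.06469824,  1.46083928,  0.02158859,
        1.34992887, -0.08852263]), 'joint_velocities': array([ 0.00030158, -0.00073516,  0.00028587, -0.00241891, -0.00104847,
        0.0006222 ,  0.00050596]), 'tau': array([ 1.39837157e-04, -6.24549150e+01,  2.40236713e-02, -3.90715098e+01,
       -6.15299377e-02,  3.66670266e-02,  1.36241124e-04]), 'eef_pos': array([0.22402589, 0.58312574, 0.24383796]), 'orientation': array([-5.72914084e-01, -3.08871911e+00,  2.01386800e-03]), 'ft_force': array([-0.03449172, -0.02542519,  0.38725388]), 'torque': array([ 0.01051751, -0.03517511,  0.0269084 ]), 'gripper_width': 0.08685192452608642}
```

View pics/top0.png

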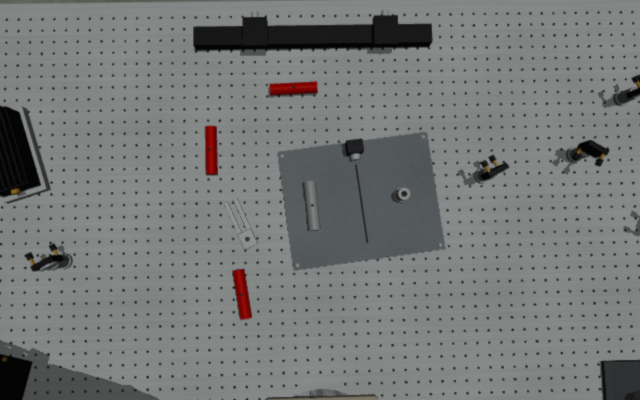

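View pics/scene0.png

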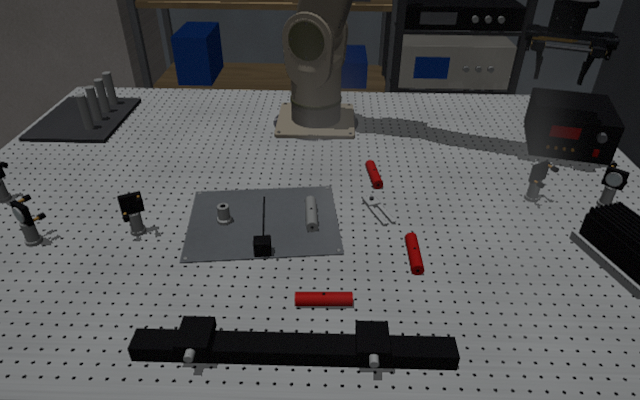

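The top view shows the bare steel post at (312,205), with its dot on top at about (312,205). The line runs from (357,165) to (367,242), with the inspection camera at (354,148), collar (402,194), mirror mount (490,168) and fork (242,225).
Things that could be taken for the post: red rods at (293,88), (211,150) and (242,293), the collar at (402,194), and the black rail at the top. The steel one on the pad at (312,205) fits the description. Next I check it in a crop and measure.

```bash
cat > m.py <<'E'
from h import *
import sys
d=grab_frame("top")
g=cv2.cvtColor(d["frame"],cv2.COLOR_RGB2GRAY); 
save(d,sys.argv[1],(270,120,460,280),4)
pts=ray(d,[[282,155],[425,135],[444,246],[296,267]],0.004); print("pad corners rough",pts[:,:2].round(4).tolist())
# line
m=np.zeros_like(g); m[163:245,350:375]=(g[163:245,350:375]<60)
v,u=np.nonzero(m); 
P=ray(d,np.c_[u,v],0.004)[:,:2]
vx,vy,x0,y0=cv2.fitLine(P.astype(np.float32),cv2.DIST_HUBER,0,.001,.001).ravel()
a=np.array([vx,vy]); a*=np.sign(a[0]); s=(P-[x0,y0])@a
print("line n",len(u),"ext",s.min(),s.max(), "c",x0,y0,"dir",np.degrees(np.arctan2(a[1],a[0])))
print(np.median(g[200:240,330:350]), g[205,300:325], g[200,355:372])
E
python3 m.py crop0.png
```

```text
pad corners rough [[0.6107, 0.0689], [0.6477, -0.2347], [0.4126, -0.2651], [0.3766, 0.0443]]
line n 128 ext -0.08216742541776494 0.08096349488524084 c 0.5062034 -0.09453551 dir 6.7143164
89.0 [ 92  92  91  92  89  63  61  79  91  99  97  63  51  85 107 108  99  84
  85  90  91  89  89  89  89] [88 88 88 88 85 53 44 78 88 89 90 89 88 89 89 89 89]
```

View pics/crop0.png

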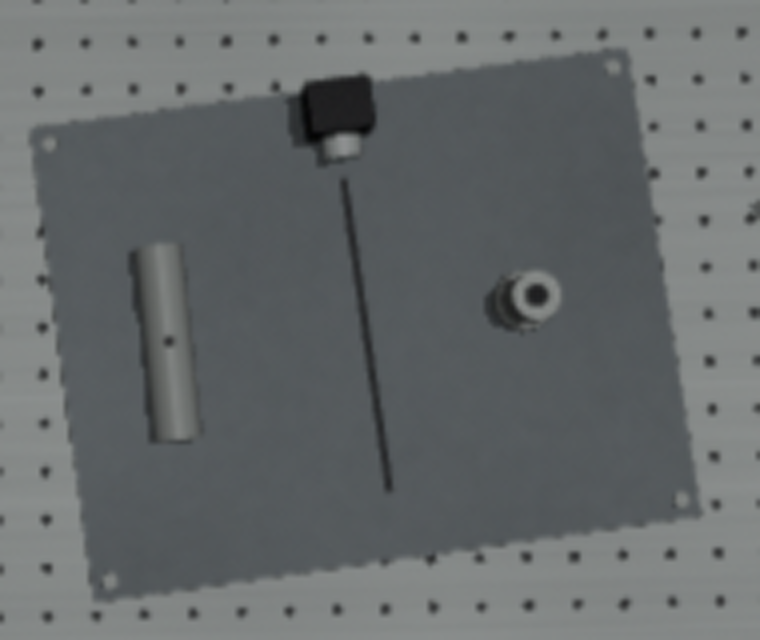

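```bash
cat > p.py <<'E'
from h import *
import sys
def line(d):
    g=cv2.cvtColor(d["frame"],cv2.COLOR_RGB2GRAY)
    m=np.zeros_like(g); m[163:245,350:375]=(g[163:245,350:375]<65)
    v,u=np.nonzero(m); P=ray(d,np.c_[u,v],0.004)[:,:2]
    vx,vy,x0,y0=cv2.fitLine(P.astype(np.float32),cv2.DIST_HUBER,0,.001,.001).ravel()
    a=np.array([vx,vy]); a*=np.sign(a[0]); s=(P-[x0,y0])@a
    return np.array([x0,y0])+a*((s.min()+s.max())/2+.007),a
def cloud(d):
    v,u=np.mgrid[0:400,0:640]; z=d["range_z"].astype(float)
    q=np.stack([(u-d["cx"])/d["fx"]*z,(v-d["cy"])/d["fy"]*z,z],-1)-np.ravel(d["tvec"])
    return q@R.from_rotvec(np.ravel(d["rvec"])).as_matrix()
if __name__=="__main__":
    d=grab_frame("top"); o,a=line(d); n=np.array([-a[1],a[0]])
    print("line mid",o,"yaw",np.arctan2(a[1],a[0]))
    C=cloud(d); x,y=(C[...,:2]-o)@a,(C[...,:2]-o)@n
    ok=(d["range_z"]>0)&(abs(x)<.124)&(abs(y)<.16)
    print("pad z",np.median(C[...,2][ok]))
    hm=ok&(C[...,2]>.004+.006)
    k,L,st,_=cv2.connectedComponentsWithStats(hm.astype(np.uint8))
    for i in range(1,k):
        if st[i,4]<20: continue
        q=L==i; P=np.c_[x[q],y[q]]; print(st[i],"xmid",(P[:,0].min()+P[:,0].max())/2,"ymean",P[:,1].mean(),P.min(0),P.max(0),"zmax",C[...,2][q].max(), cv2.minAreaRect((P*1000).astype(np.float32)))
        if np.ptp(P[:,0])>.08: print("  fit",np.degrees(np.arctan(np.polyfit(P[:,0],P[:,1],1)[0])),"y0",np.polyfit(P[:,0],P[:,1],1)[1])
    # dot
    g=cv2.cvtColor(d["frame"],cv2.COLOR_RGB2GRAY)
    s=g[195:215,306:319]; v,u=np.unravel_index(s.argmin(),s.shape); p=ray(d,[[u+306,v+195]],.029)[0,:2]; print("dot",s.min(),u+306,v+195,(p-o)@a,(p-o)@n)
E
python3 p.py
python3 - <<'E'
from p import *
d=grab_frame("scene"); save(d,"sc1.png",(160,170,360,270),4)
# line mid in scene by ends in rough threshold
g=cv2.cvtColor(d["frame"],cv2.COLOR_RGB2GRAY)
v,u=np.nonzero(g[195:240,258:270]<50); 
print(proj(d,[[0.5,-.09,.004]]))
P=ray(d,np.c_[u+258,v+195],.004)[:,:2]
print(len(P)); print(P[::8])
E
```

```text
line mid [ 0.51256693 -0.09386489] yaw 0.117733106
pad z 0.005213864498821974
[345 139  19  22 320] xmid 0.10402910595807402 ymean 0.0018439436049355821 [ 0.08414202 -0.01672689] [0.12391619 0.0177679 ] zmax 0.0453196939868922 ((104.03004455566406, 0.4592266082763672), (39.76197814941406, 34.4938850402832), 0.24956268072128296)
[304 181  17  50 595] xmid 0.0018967392957518238 ymean 0.104256685021555 [-0.04827344  0.08983048] [0.05206692 0.11842612] zmax 0.03483541060334757 ((2.022563934326172, 104.58096313476562), (26.006053924560547, 99.74038696289062), 87.79755401611328)
  fit -2.2374428884617585 y0 0.10432488809504167
[393 188  17  15 195] xmid -0.0018043764306130096 ymean -0.07940233554927538 [-0.01684104 -0.09418413] [ 0.01323229 -0.0672691 ] zmax 0.049579669814127876 ((-1.7381606101989746, -81.05033874511719), (27.239803314208984, 28.55411148071289), 58.78633117675781)
dot 50 306 210 -0.006157338602853783 0.11674247154403311
[[265.55288116 215.39819979]]
116
[[ 0.42847741 -0.10496356]
 [ 0.44475557 -0.10283232]
 [ 0.46064254 -0.10075229]
 [ 0.47615224 -0.09872166]
 [ 0.49129797 -0.09673869]
 [ 0.50609239 -0.09480171]
 [ 0.53117329 -0.09151795]
 [ 0.5586425  -0.0879215 ]
 [ 0.56840349 -0.08041886]
 [ 0.57199979 -0.08824167]
 [ 0.57557568 -0.09602008]
 [ 0.57497311 -0.07959285]
 [ 0.57853116 -0.08737523]
 [ 0.58206913 -0.09511369]
 [ 0.58147109 -0.07877584]]
```

```bash
ls pics
```

```text
crop0.png
sc1.png
scene0.png
top0.png
```

View pics/sc1.png

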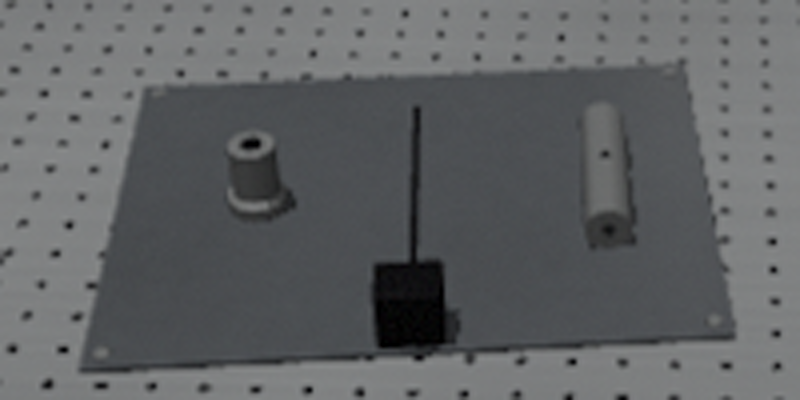

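```bash
cat > t.py <<'E'
from p import *
O=np.array([0.51257,-0.09386]); YAW=0.1177
A=np.array([np.cos(YAW),np.sin(YAW)]); N=np.array([-A[1],A[0]])
def where():
    s=r.get_state(); p=s["eef_pos"]; M=R.from_rotvec(s["orientation"]).as_matrix()
    q=p[:2]-O; print("t",s["time_s"],"line xy mm",(q@A*1000).round(1),(q@N*1000).round(1),"tip z",round((p[2]-.022)*1000,1),"yaw err deg",np.degrees(np.arctan2(M[1,1],M[0,1])-YAW).round(2),"tool z",M[:,2].round(3),"F",s["ft_force"].round(2),"w",s["gripper_width"].round(4))
    return p,M
def goto(x,y,tipz):
    p,M=where(); t=np.r_[O+x/1000*A+y/1000*N,tipz/1000+.022]
    D=np.c_[np.r_[N,0],np.r_[A,0],[0,0,-1]]
    D=np.c_[D[:,0],D[:,1],D[:,2]]
    print("shift",(M.T@(t-p)*1000).round(1),"turn",R.from_matrix(M.T@D).as_rotvec().round(4))
E
python3 - <<'E'
from t import *
d=grab_frame("top")
p=ray(d,[[312,205.1]],.029)[0,:2]-O; print("dot",p@A,p@N)
goto(2,140,90)
E
```

```text
dot 0.0020336783307554843 0.10324127658837783Traceback (most recent call last):
  File "<stdin>", line 4, in <module>
  File "t.py", line 9, in goto
    p,M=where(); t=np.r_[O+x/1000*A+y/1000*N,tipz/1000+.022]
        ~~~~~^^
  File "t.py", line 6, in where
    q=p[:2]-O; print("t",s["time_s"],"line xy mm",(q@A*1000).round(1),(q@N*1000).round(1),"tip z",round((p[2]-.022)*1000,1),"yaw err deg",np.degrees(np.arctan2(M[1,1],M[0,1])-YAW).round(2),"tool z",M[:,2].round(3),"F",s["ft_force"].round(2),"w",s["gripper_width"].round(4))
                                                                                                                                                                                                                                                     ^^^^^^^^^^^^^^^^^^^^^^^^
AttributeError: 'float' object has no attribute 'round'
```

```bash
sed -i 's/s\["gripper_width"\].round(4)/round(s["gripper_width"],4)/' t.py
python3 - <<'E'
from t import *
goto(2,140,90)
E
```

```text
t 0.3 line xy mm -206.9 706.4 tip z 222.3 yaw err deg 62.24 tool z [-0. -0. -1.] F [ 0.39  0.18 -0.68] w 0.087
shift [-448.7 -403.8  132.5] turn [-3.0000e-04  2.0000e-04  1.0863e+00]
```

Request:
move_arm([
  [[-45,-40,13],[0,0,0.109],69],
  [[-90,-81,26],[0,0,0.217],69],
  [[-135,-121,40],[0,0,0.326],69],
  [[-179,-162,53],[0,0,0.435],69],
  [[-224,-202,66],[0,0,0.543],69],
  [[-269,-242,80],[0,0,0.652],69],
  [[-314,-283,93],[0,0,0.76],69],
  [[-359,-323,106],[0,0,0.869],69],
  [[-404,-363,119],[0,0,0.978],69],
  [[-449,-404,132],[0,0,1.086],69],
], newtons=10)

```text
time_s: 1.55
eef_pos: [0.4992, 0.0437, 0.1125]
orientation: [2.09, 2.345, 0.002]
ft_force: [0.9, 0.7, -0.1]
gripper_width: 0.0601
```

Run:
```python
from t import *
goto(2,138,18)
d=grab_frame("top"); save(d,"a1.png",(230,100,470,280),3)
```

```text
t 1.55 line xy mm 2.9 138.2 tip z 90.5 yaw err deg -0.16 tool z [ 0.001  0.001 -1.   ] F [ 0.95  0.68 -0.11] w 0.0601
shift [-0.2 -1.  72.5] turn [ 0.0011 -0.0004 -0.0027]
```

View pics/a1.png

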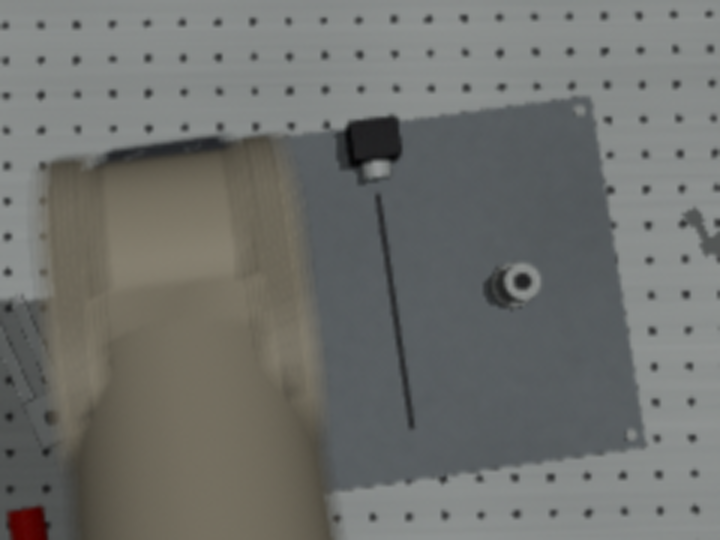

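Request:
move_arm([
  [[0,0,10],[0,0,-0.003],69],
  [[0,0,22],[0,0,-0.003],69],
  [[0,0,34],[0,0,-0.003],69],
  [[0,0,45],[0,0,-0.003],69],
  [[0,0,55],[0,0,-0.003],69],
  [[0,0,63],[0,0,-0.003],69],
  [[0,0,69],[0,0,-0.003],69],
  [[0,0,72],[0,0,-0.003],69],
  [[0,0,72],[0,0,-0.003],69],
  [[0,0,72],[0,0,-0.003],69],
])

```text
time_s: 2.85
eef_pos: [0.4986, 0.0453, 0.0408]
orientation: [2.083, 2.351, 0.001]
ft_force: [-0.1, -0.8, 0.6]
gripper_width: 0.0602
```

Run:
```python
from t import *
goto(2,138,18)
d=grab_frame("scene"); save(d,"s2.png",(200,150,360,270),5)
```

```text
t 2.85 line xy mm 2.4 139.8 tip z 18.8 yaw err deg 0.18 tool z [ 0.  0. -1.] F [-0.12 -0.83  0.58] w 0.0602
shift [-1.8 -0.4  0.8] turn [ 0.0004 -0.0002  0.0032]
```

View pics/s2.png

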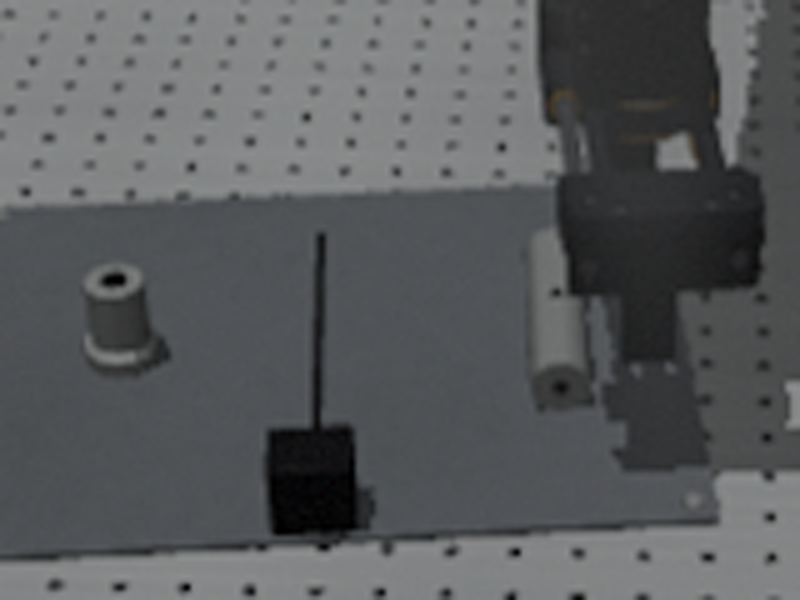

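Request:
move_arm([
  [[-3,0,0],[0,0,0],69],
  [[-6,0,0],[0,0,0],69],
  [[-9,0,0],[0,0,0],69],
  [[-10.5,0,0],[0,0,0],69],
  [[-11.5,0,0],[0,0,0],69],
  [[-12.5,0,0],[0,0,0],69],
  [[-13.5,0,0],[0,0,0],69],
  [[-14.5,0,0],[0,0,0],69],
  [[-16,0,0],[0,0,0],69],
  [[-18,0,0],[0,0,0],69],
])

```text
time_s: 4.15
eef_pos: [0.5006, 0.0274, 0.0405]
orientation: [-2.083, -2.352, -0.0]
ft_force: [0.9, 0.7, -0.6]
gripper_width: 0.0602
```

Run:
```python
from t import *
goto(2,22,18)
d=grab_frame("scene"); save(d,"s3.png",(200,150,360,270),5)
```

```text
t 4.15 line xy mm 2.3 121.8 tip z 18.5 yaw err deg 0.19 tool z [ 0.  0. -1.] F [ 0.93  0.75 -0.55] w 0.0602
shift [-99.8  -0.7   0.5] turn [ 0.     -0.0001  0.0034]
```

View pics/s3.png

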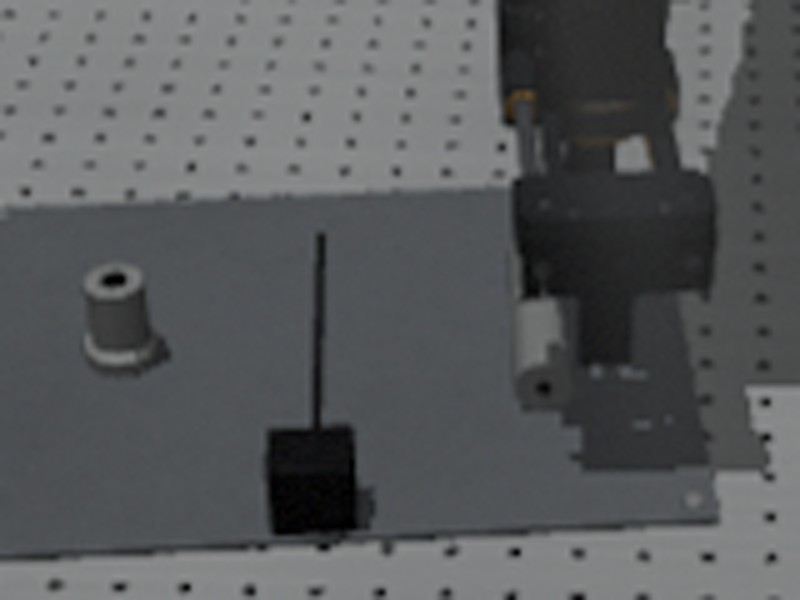

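Request:
move_arm([
  [[-2,0,0],[0,0,0.003],69],
  [[-4,0,0],[0,0,0.003],69],
  [[-6.5,0,0],[0,0,0.003],69],
  [[-9,0,0],[0,0,0.003],69],
  [[-11.5,0,0],[0,0,0.003],69],
  [[-14,0,0],[0,0,0.003],69],
  [[-16.5,0,0],[0,0,0.003],69],
  [[-19,0,0],[0,0,0.003],69],
  [[-21.5,0,0],[0,0,0.003],69],
  [[-24,0,0],[0,0,0.003],69],
])

```text
time_s: 5.45
eef_pos: [0.5035, 0.0035, 0.0405]
orientation: [-2.087, -2.348, -0.0]
ft_force: [0.2, -0.9, 0.0]
gripper_width: 0.0598
```

Request:
move_arm([
  [[-2.5,0,0],[0,0,0],69],
  [[-5,0,0],[0,0,0],69],
  [[-7.5,0,0],[0,0,0],69],
  [[-10,0,0],[0,0,0],69],
  [[-12.5,0,0],[0,0,0],69],
  [[-15,0,0],[0,0,0],69],
  [[-17.5,0,0],[0,0,0],69],
  [[-20,0,0],[0,0,0],69],
  [[-22.5,0,0],[0,0,0],69],
  [[-25,0,0],[0,0,0],69],
])

```text
time_s: 6.7
eef_pos: [0.5064, -0.0213, 0.0405]
orientation: [-2.086, -2.349, -0.0]
ft_force: [-0.1, 0.4, 0.1]
gripper_width: 0.06
```

Run:
```python
from t import *
goto(2,22,18)
d=grab_frame("scene"); save(d,"s4.png",(200,150,360,270),5)
goto(2,22,18)
```

```text
t 6.7 line xy mm 2.4 72.7 tip z 18.5 yaw err deg 0.02 tool z [ 0.  0. -1.] F [-0.12  0.4   0.08] w 0.06
shift [-50.7  -0.4   0.5] turn [ 0.0001 -0.0001  0.0004]
t 6.75 line xy mm 2.4 72.3 tip z 18.5 yaw err deg -0.0 tool z [ 0. -0. -1.] F [ 0.04 -0.44 -1.07] w 0.06
shift [-50.3  -0.4   0.5] turn [ 0.      0.0001 -0.0001]
```

View pics/s4.png

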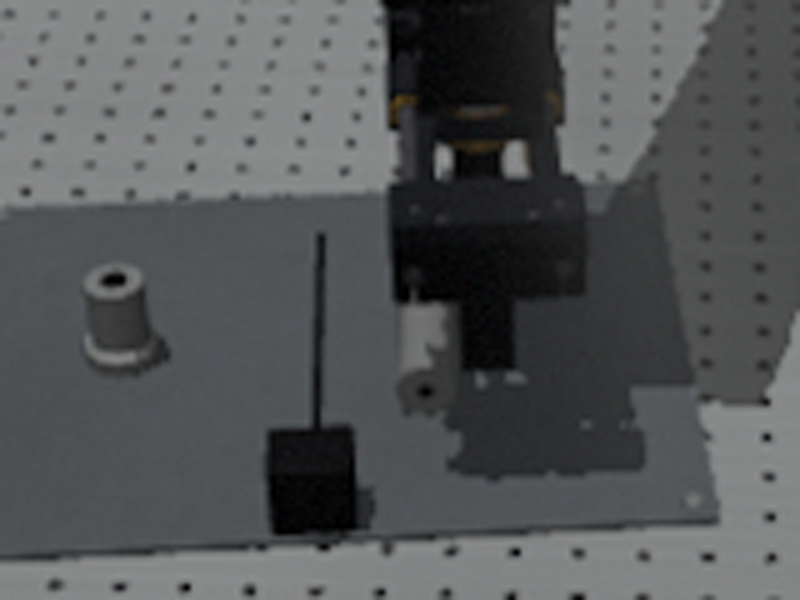

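Run:
```python
from t import *
d=grab_frame("scene")
for c in ((561,387),(543,387),(425,390)):
    q=ray(d,[[200+c[0]/5-.4,150+c[1]/5-.4]],.0165)[0,:2]-O; print(q@A,q@N)
```

```text
0.05382412068752961 0.10208022188082476
0.05322247320399287 0.0946351922389948
0.0513193628006918 0.045812265209209196
```

Request:
move_arm([
  [[-2,0,0],[0,0,0],69],
  [[-4.5,0,0],[0,0,0],69],
  [[-7,0,0],[0,0,0],69],
  [[-9.5,0,0],[0,0,0],69],
  [[-12,0,0],[0,0,0],69],
  [[-14.5,0,0],[0,0,0],69],
  [[-16.5,0,0],[0,0,0],69],
  [[-18.5,0,0],[0,0,0],69],
  [[-20,0,0],[0,0,0],69],
  [[-21,0,0],[0,0,0],69],
])

```text
time_s: 8.05
eef_pos: [0.5089, -0.0421, 0.0405]
orientation: [-2.087, -2.349, -0.0]
ft_force: [0.0, 0.8, 1.1]
gripper_width: 0.0603
```

Request:
move_arm([
  [[-1,0,0],[0,0,0],69],
  [[-2,0,0],[0,0,0],69],
  [[-3,0,0],[0,0,0],69],
  [[-4,0,0],[0,0,0],69],
  [[-5,0,0],[0,0,0],69],
  [[-6,0,0],[0,0,0],69],
  [[-7,0,0],[0,0,0],69],
  [[-8,0,0],[0,0,0],69],
  [[-9,0,0],[0,0,0],69],
  [[-10,0,0],[0,0,0],69],
])

```text
time_s: 9.3
eef_pos: [0.5101, -0.052, 0.0405]
orientation: [-2.087, -2.349, -0.0]
ft_force: [0.4, 0.5, 0.5]
gripper_width: 0.0601
```

Run:
```python
from t import *
goto(2,22,18)
d=grab_frame("scene"); save(d,"s5.png",(220,180,340,260),6)
d=grab_frame("top"); save(d,"t5.png",(270,120,460,280),4)
```

```text
t 9.3 line xy mm 2.4 41.8 tip z 18.5 yaw err deg 0.02 tool z [ 0.  0. -1.] F [0.37 0.5  0.46] w 0.0601
shift [-19.8  -0.4   0.5] turn [ 0.0001 -0.0001  0.0003]
```

View pics/s5.png

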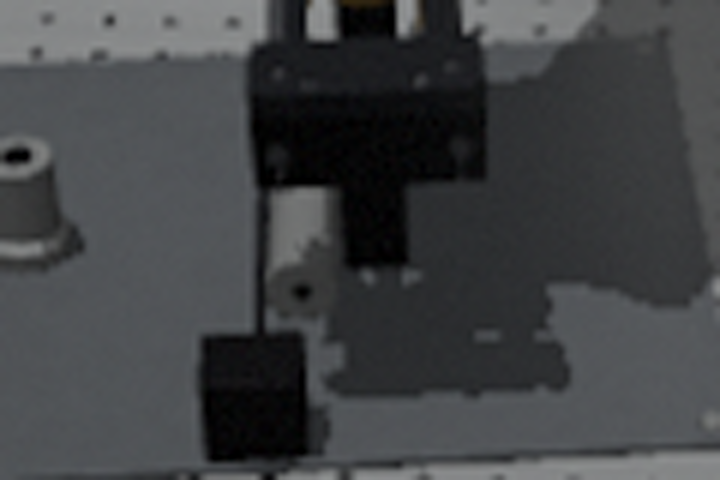

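View pics/t5.png

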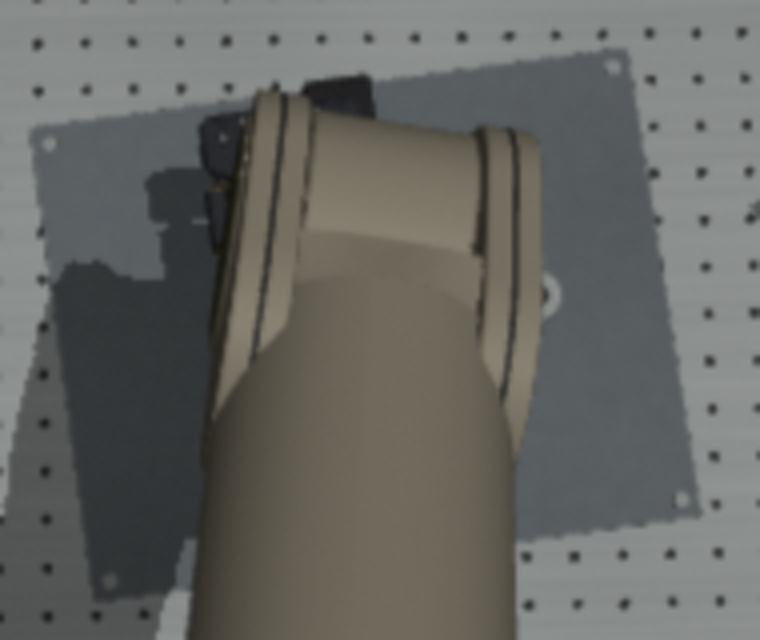

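Run:
```python
from t import *
d=grab_frame("scene")
for z in (.0165,):
    q=ray(d,[[269.9,228.1]],z)[0,:2]-O; print(q@A,q@N)
g=cv2.cvtColor(d["frame"],cv2.COLOR_RGB2GRAY); print(g[224:233,262:282])
save(d,"s5b.png",(250,205,290,245),14)
```

```text
0.05056623501046674 0.015513904060745333
[[53 17 77 94 92 76 71 67 57 55 58 56 53 48 46 27 14 16 28 29]
 [57 14 73 75 60 56 57 56 56 56 56 55 53 49 44 38 36 36 64 73]
 [57 22 57 60 56 56 61 54 55 57 56 54 56 51 46 44 45 44 63 84]
 [55 26 52 57 55 57 51 36 35 47 53 55 56 53 46 46 44 44 42 62]
 [55 25 53 58 57 58 35  7  6 36 52 55 55 54 46 44 44 44 44 44]
 [54 22 49 57 59 59 43 22 19 43 55 56 55 51 46 44 45 42 43 44]
 [54 17 45 55 56 58 55 50 45 55 57 57 57 52 46 44 43 43 44 43]
 [53 18 61 66 58 56 59 56 56 56 53 58 53 46 45 44 44 43 43 45]
 [56 16 74 83 59 50 60 58 54 54 50 49 45 44 43 44 43 43 46 44]]
```

View pics/s5b.png

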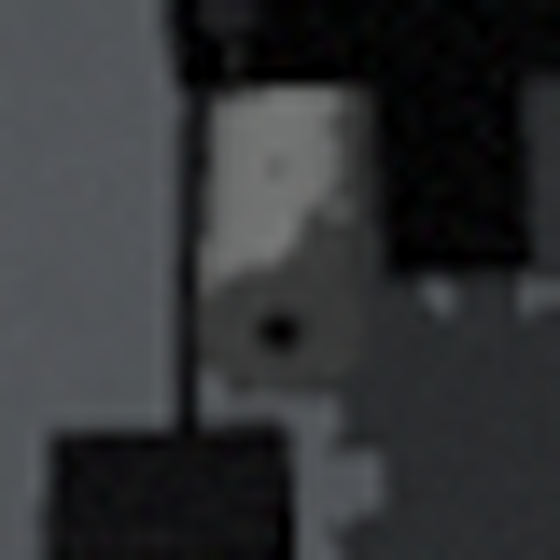

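Request:
move_arm([
  [[-0.6,0,0],[0,0,0],69],
  [[-1.4,0,0],[0,0,0],69],
  [[-2.4,0,0],[0,0,0],69],
  [[-3.4,0,0],[0,0,0],69],
  [[-4.4,0,0],[0,0,0],69],
  [[-5.4,0,0],[0,0,0],69],
  [[-6.4,0,0],[0,0,0],69],
  [[-7.4,0,0],[0,0,0],69],
  [[-8.4,0,0],[0,0,0],69],
  [[-9.2,0,0],[0,0,0],69],
])

```text
time_s: 10.7
eef_pos: [0.5111, -0.0612, 0.0405]
orientation: [-2.087, -2.349, -0.0]
ft_force: [-1.3, 1.3, -0.3]
gripper_width: 0.0599
```

Request:
move_arm([
  [[-0.7,0,0],[0,0,0],69],
  [[-1.3,0,0],[0,0,0],69],
  [[-1.9,0,0],[0,0,0],69],
  [[-2.4,0,0],[0,0,0],69],
  [[-2.9,0,0],[0,0,0],69],
  [[-3.4,0,0],[0,0,0],69],
  [[-3.8,0,0],[0,0,0],69],
  [[-4,0,0],[0,0,0],69],
  [[-4,0,0],[0,0,0],69],
  [[-4,0,0],[0,0,0],69],
])

```text
time_s: 11.95
eef_pos: [0.5116, -0.0651, 0.0405]
orientation: [2.087, 2.349, 0.0]
ft_force: [0.1, 0.2, -0.2]
gripper_width: 0.06
```

Run:
```python
from t import *
goto(2,22,18)
d=grab_frame("scene"); 
g=cv2.cvtColor(d["frame"],cv2.COLOR_RGB2GRAY); print(g[224:233,250:274])
save(d,"s6.png",(240,205,280,245),14)
```

```text
t 11.95 line xy mm 2.4 28.7 tip z 18.5 yaw err deg 0.02 tool z [ 0.  0. -1.] F [ 0.12  0.25 -0.21] w 0.06
shift [-6.7 -0.4  0.5] turn [ 0.0001 -0.0001  0.0003]
[[84 85 85 83 84 85 85 76 87 95 91 85 75 72 62 57 56 58 51 46 38 16  0 13]
 [85 83 84 83 83 84 85 79 84 75 60 54 53 55 53 54 54 55 53 46 41 33 34 35]
 [85 85 84 83 82 83 83 79 69 58 55 54 57 55 56 54 55 55 54 46 44 46 47 44]
 [84 84 84 83 83 83 84 76 59 56 56 58 50 41 39 55 57 55 56 49 44 44 44 42]
 [86 85 84 84 84 84 83 75 61 57 57 56 32  9  5 40 55 57 54 50 46 44 42 42]
 [84 85 85 85 84 84 85 75 62 56 57 55 33 13 17 44 55 55 57 53 45 44 44 44]
 [84 84 85 85 86 84 86 80 69 58 57 59 53 46 46 55 57 57 57 48 44 44 44 43]
 [84 85 84 84 84 83 84 83 81 64 57 59 60 61 61 59 58 59 52 47 42 42 45 43]
 [83 84 83 84 84 83 83 83 85 62 50 54 60 60 57 54 51 50 46 44 44 42 41 45]]
```

View pics/s6.png

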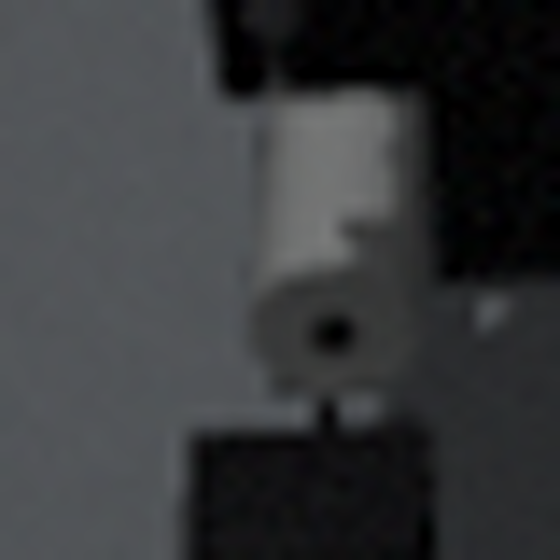

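Run:
```python
from t import *
d=grab_frame("scene")
q=ray(d,[[263.5,228.3],[269.5,228.2]],.0165)[:,:2]-O; print(q@A,q@N)
print(proj(d,[np.r_[O+.05*A,.0165]]))
C=cloud(d); x,y=(C[...,:2]-O)@A,(C[...,:2]-O)@N
m=(x<.05)&(x>0.0)&(abs(y)<.013)&(C[...,2]>.018)&(C[...,2]<.036)
print(m.sum()); 
for a,b in((.0,.015),(.015,.03),(.03,.049)):
    k=m&(x>a)&(x<b); 
    if k.sum(): print(a,k.sum(),y[k].min(),y[k].max(),C[...,2][k].max())
```

```text
[0.05017929 0.05083837] [0.00235558 0.01469137]
[[262.3540356  228.30331065]]
174
0.0 39 -0.009474689932912962 0.012001897688616816 0.030492950373542594
0.015 45 -0.00942454138216463 0.011986489070255279 0.029354499718869387
0.03 87 -0.00897006141826842 0.012047677610302126 0.030166448267522405
```

Request:
move_arm([
  [[-0.3,0,0],[0,0,0],69],
  [[-0.7,0,0],[0,0,0],69],
  [[-1.1,0,0],[0,0,0],69],
  [[-1.5,0,0],[0,0,0],69],
  [[-1.9,0,0],[0,0,0],69],
  [[-2.1,0,0],[0,0,0],69],
  [[-2.1,0,0],[0,0,0],69],
  [[-2.1,0,0],[0,0,0],69],
  [[-2.1,0,0],[0,0,0],69],
  [[-1,0,0],[0,0,0],69],
])

```text
time_s: 13.3
eef_pos: [0.5117, -0.0661, 0.0405]
orientation: [-2.087, -2.348, -0.0]
ft_force: [0.5, -0.1, -0.2]
gripper_width: 0.06
```

Request:
move_arm([
  [[3,0,0],[0,0,0],69],
  [[9,0,0],[0,0,0],69],
  [[15,0,0],[0,0,0],69],
  [[18,0,-15],[0,0,0],69],
  [[20,0,-40],[0,0,0],69],
  [[40,0,-70],[0,0,0],69],
  [[80,0,-80],[0,0,0],69],
  [[120,0,-80],[0,0,0],69],
  [[160,0,-80],[0,0,0],69],
  [[180,0,-80],[0,0,0],69],
])

```text
time_s: 14.55
eef_pos: [0.4903, 0.1151, 0.1217]
orientation: [2.084, 2.351, 0.002]
ft_force: [-0.1, -0.5, -0.5]
gripper_width: 0.0598
```

Run:
```python
from t import *
where()
d=grab_frame("top"); save(d,"t7.png",(270,120,460,280),4)
d2=grab_frame("scene"); save(d2,"s7.png",(200,170,340,270),5)
C=cloud(d); x,y=(C[...,:2]-O)@A,(C[...,:2]-O)@N
m=(abs(x)<.07)&(abs(y)<.03)&(C[...,2]>.010)&(C[...,2]<.04)
print(m.sum(),"x",x[m].min(),x[m].max(),"y",y[m].min(),y[m].max())
c=np.polyfit(x[m],y[m],1); print("fit deg",np.degrees(np.arctan(c[0])),"y0",c[1])
```

```text
t 14.55 line xy mm 2.4 210.1 tip z 99.7 yaw err deg 0.15 tool z [ 0.001  0.001 -1.   ] F [-0.06 -0.55 -0.46] w 0.0598
602 x -0.05952640201529613 0.06289336946031197 y -0.028060277398215153 0.02809445735707136
fit deg -2.4687537072182852 y0 0.0028175862663727806
```

View pics/t7.png

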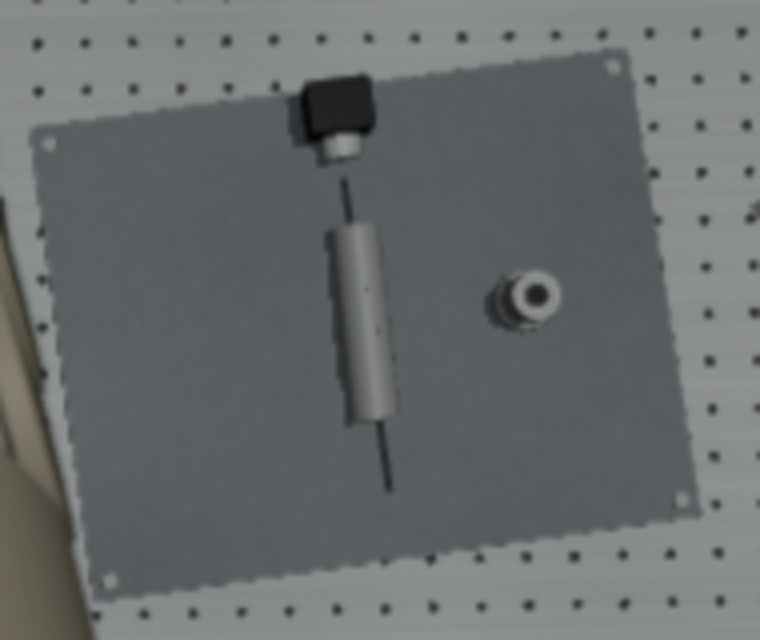

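View pics/s7.png

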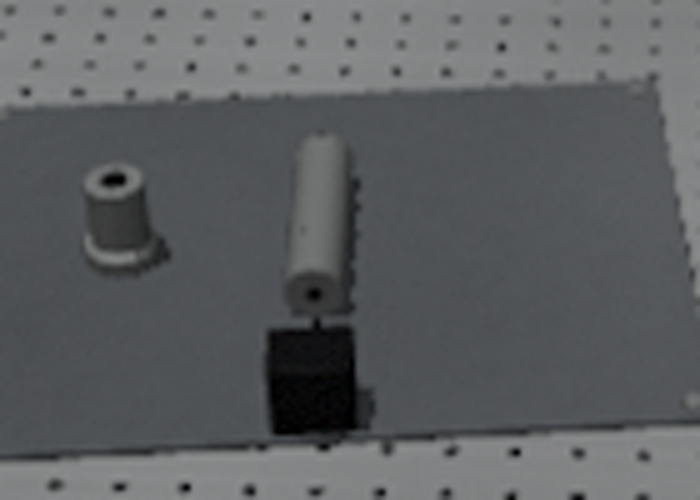

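```bash
cat > q.py <<'E'
from t import *
import sys
d=grab_frame("top")
C=cloud(d); x,y=(C[...,:2]-O)@A,(C[...,:2]-O)@N
m=(d["range_z"]>0)&(abs(x)<.075)&(abs(y)<.06)&(C[...,2]>.011)
k,L,st,_=cv2.connectedComponentsWithStats(m.astype(np.uint8),connectivity=4)
i=1+st[1:,4].argmax(); m=L==i
P=np.c_[x[m],y[m]]*1000
print(m.sum(),P.min(0),P.max(0),cv2.minAreaRect(P.astype(np.float32)))
c=np.polyfit(P[:,0],P[:,1],1); print("all: deg",np.degrees(np.arctan(c[0])),"y0",c[1])
# brightness edges: per-row outline (post brighter than pad) cast at mid-height
g=cv2.cvtColor(d["frame"],cv2.COLOR_RGB2GRAY).astype(float)
v,u=np.nonzero(m); rows=[]
for rr in range(v.min()+4,v.max()-3):
    uu=u[v==rr]; lo=int(uu.min())-5; s=g[rr,lo:uu.max()+6]
    b=np.nonzero(s>97)[0]
    if len(b)<4: continue
    rows.append([rr,lo+b.min()-.5,lo+b.max()+.5])
rows=np.array(rows)
e=[]
for j in(1,2):
    w=ray(d,np.c_[rows[:,j],rows[:,0]],.0165)[:,:2]-O; X,Y=w@A*1000,w@N*1000
    c=np.polyfit(X,Y,1); e.append(c); print("edge deg",np.degrees(np.arctan(c[0])),"y0",c[1],"res",np.std(Y-np.polyval(c,X)))
print("mid y0",(e[0][1]+e[1][1])/2)
s=grab_frame("scene"); save(s,sys.argv[1],(240,180,280,240),9)
E
python3 q.py s8.png
```

```text
594 [-51.91705412 -12.41747844] [49.44707801 15.77122019] ((-1.2811203002929688, 2.042628288269043), (24.98211669921875, 100.57791137695312), 87.70366668701172)
all: deg -1.9306873676446932 y0 2.842638971023401
edge deg -2.164095059405011 y0 7.294952279289239 res 0.6173780125404184
edge deg -1.824249726784278 y0 -9.151516687145724 res 0.601829627197321
mid y0 -0.9282822039282426
```

View pics/s8.png

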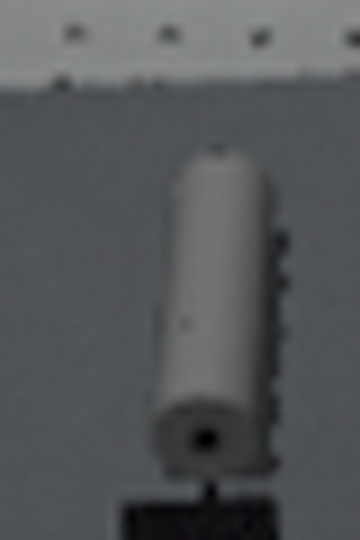

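Run:
```python
from t import *
goto(-1,0,75); print(r.get_state()["joint_positions"].round(2))
```

```text
t 14.75 line xy mm 2.5 207.2 tip z 99.2 yaw err deg 0.02 tool z [ 0.001  0.    -1.   ] F [ 0.   -0.24  0.57] w 0.0601
shift [-207.2   -3.6   24.2] turn [0.0007 0.0001 0.0004]
[-0.68  0.18  0.4   1.94 -0.08  1.03 -0.13]
```

Request:
move_arm([
  [[-15,0,0],[0,0,0.06],80],
  [[-38,-1,0],[0,0,0.14],100],
  [[-63,-1,0],[0,0,0.24],100],
  [[-90,-2,0],[0,0,0.34],100],
  [[-117,-2,0],[0,0,0.44],100],
  [[-144,-3,5],[0,0,0.54],100],
  [[-168,-3,12],[0,0,0.64],100],
  [[-190,-3.5,18],[0,0,0.73],100],
  [[-203,-3.5,23],[0,0,0.785],100],
  [[-207,-3.5,24],[0,0,0.785],100],
])

```text
time_s: 16.0
eef_pos: [0.5113, -0.094, 0.096]
orientation: [-2.827, -1.37, 0.001]
ft_force: [0.7, 0.2, -0.0]
gripper_width: 0.0871
```

Run:
```python
from t import *
goto(-1,0,18.5);
```

```text
t 16.0 line xy mm -1.3 0.0 tip z 74.0 yaw err deg -45.03 tool z [-0.001 -0.    -1.   ] F [ 0.66  0.25 -0.04] w 0.0871
shift [ 0.2  0.3 55.5] turn [-8.00e-04  5.00e-04 -7.86e-01]
```

Request:
move_arm([
  [[0,0,6],[0,0,0],100],
  [[0,0,14],[0,0,0],100],
  [[0,0,23],[0,0,0],100],
  [[0,0,32],[0,0,0],100],
  [[0,0,40],[0,0,0],100],
  [[0,0,47],[0,0,0],100],
  [[0,0,52],[0,0,0],100],
  [[0,0,55.5],[0,0,0],100],
  [[0,0,55.5],[0,0,-0.03],100],
  [[0,0,55.5],[0,0,-0.06],100],
])

```text
time_s: 17.25
eef_pos: [0.5115, -0.0933, 0.0412]
orientation: [2.782, 1.459, 0.0]
ft_force: [0.2, 0.6, 0.3]
gripper_width: 0.0875
```

Run:
```python
from t import *
goto(-1,0,18.5); 
d=grab_frame("scene"); save(d,"s9.png",(220,160,310,250),6)
```

```text
t 17.25 line xy mm -1.0 0.6 tip z 19.2 yaw err deg -41.39 tool z [ 0.  0. -1.] F [0.18 0.57 0.27] w 0.0875
shift [-0.5  0.4  0.7] turn [ 3.000e-04 -2.000e-04 -7.225e-01]
```

View pics/s9.png

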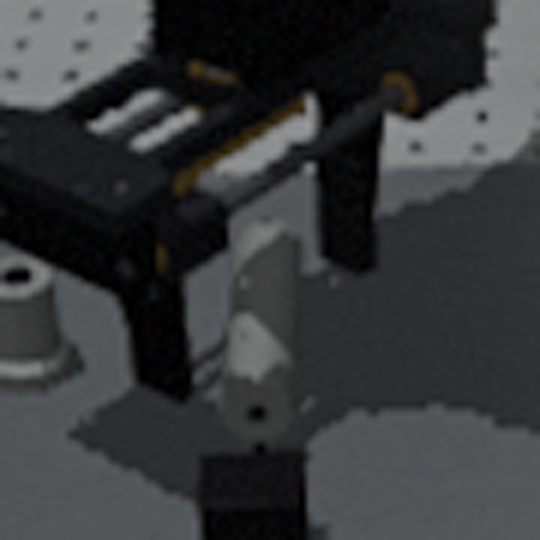

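Request:
move_arm([
  [[0,0,0.5],[0,0,-0.025],100],
  [[0,0,0.5],[0,0,-0.05],100],
  [[0,0,0.5],[0,0,-0.075],100],
  [[0,0,0.5],[0,0,-0.1],100],
  [[0,0,0.5],[0,0,-0.12],100],
  [[0,0,0.5],[0,0,-0.135],100],
  [[0,0,0.5],[0,0,-0.15],100],
  [[0,0,0.5],[0,0,-0.165],100],
  [[0,0,0.5],[0,0,-0.18],100],
  [[0,0,0.5],[0,0,-0.19],100],
])

```text
time_s: 18.55
eef_pos: [0.5114, -0.0933, 0.0405]
orientation: [-2.632, -1.714, -0.0]
ft_force: [-0.3, 0.8, -0.1]
gripper_width: 0.0869
```

Run:
```python
from t import *
goto(-1,0,18.5); 
d=grab_frame("scene"); save(d,"s10.png",(220,160,310,250),6)
```

```text
t 18.55 line xy mm -1.1 0.7 tip z 18.5 yaw err deg -30.59 tool z [ 0.  0. -1.] F [-0.33  0.8  -0.05] w 0.0869
shift [-0.6  0.4  0. ] turn [ 0.000e+00 -1.000e-04 -5.339e-01]
```

View pics/s10.png

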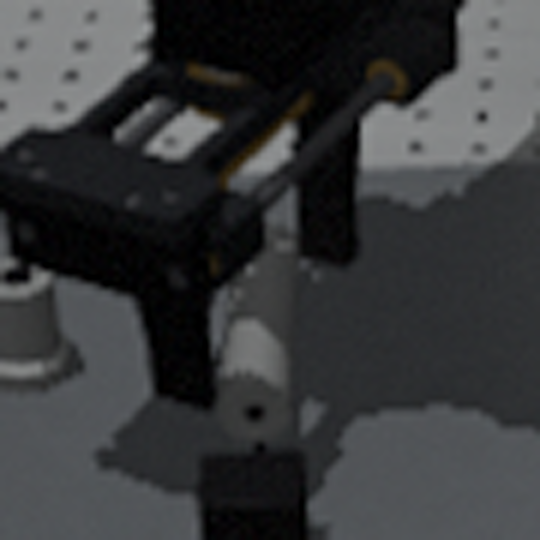

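Request:
move_arm([
  [[0,0,0],[0,0,-0.005],100],
  [[0,0,0],[0,0,-0.01],100],
  [[0,0,0],[0,0,-0.015],100],
  [[0,0,0],[0,0,-0.02],100],
  [[0,0,0],[0,0,-0.025],100],
  [[0,0,0],[0,0,-0.03],100],
  [[0,0,0],[0,0,-0.033],100],
  [[0,0,0],[0,0,-0.035],100],
  [[0,0,0],[0,0,-0.035],100],
  [[0,0,0],[0,0,-0.035],100],
])

```text
time_s: 19.85
eef_pos: [0.5114, -0.0933, 0.0405]
orientation: [-2.603, -1.759, -0.0]
ft_force: [-0.4, 0.2, -0.4]
gripper_width: 0.0866
```

Run:
```python
from t import *
goto(-1,0,18.5); 
d=grab_frame("scene"); save(d,"s11.png",(240,180,290,240),10)
C=cloud(d); x,y=(C[...,:2]-O)@A,(C[...,:2]-O)@N
for a in range(-50,50,10):
    k=(x*1000>a)&(x*1000<a+10)&(abs(y)<.02)&(C[...,2]>.024)&(C[...,2]<.034)
    if k.sum()>3: print(a,k.sum(),y[k].mean().round(4),y[k].min().round(4),y[k].max().round(4))
```

```text
t 19.85 line xy mm -1.1 0.7 tip z 18.5 yaw err deg -28.63 tool z [ 0.  0. -1.] F [-0.43  0.15 -0.36] w 0.0866
shift [-0.5  0.4  0. ] turn [ 0.000e+00 -1.000e-04 -4.997e-01]
-50 13 0.0114 0.0053 0.0185
-40 12 0.0101 0.0032 0.0188
-30 16 0.0046 -0.0033 0.0096
-20 24 0.0008 -0.0096 0.0096
-10 23 -0.0005 -0.0095 0.0097
0 25 0.0005 -0.0094 0.0097
10 26 -0.0008 -0.0091 0.0078
20 24 0.0005 -0.009 0.0099
30 26 -0.0008 -0.0107 0.0099
40 47 -0.0033 -0.0183 0.01
```

View pics/s11.png

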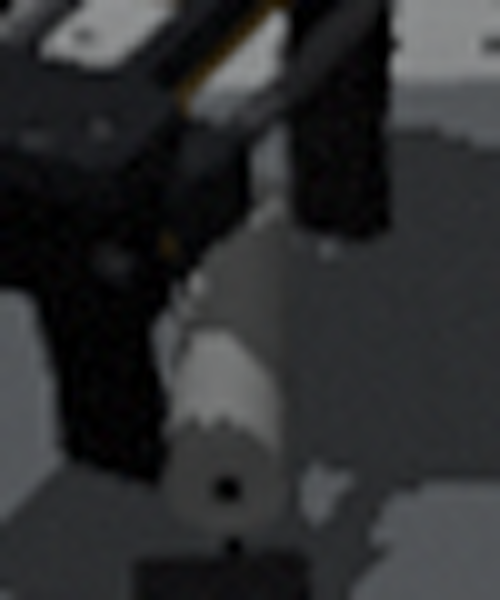

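Request:
move_arm([
  [[0,0,0],[0,0,0.02],100],
  [[0,0,0],[0,0,0.07],100],
  [[0,0,0],[0,0,0.14],100],
  [[0,0,0],[0,0,0.2],100],
  [[0,0,-4],[0,0,0.22],100],
  [[0,0,-14],[0,0,0.22],100],
  [[0,0,-28],[0,0,0.22],100],
  [[0,0,-45],[0,0,0.22],100],
  [[0,0,-65],[0,0,0.22],100],
  [[0,0,-85],[0,0,0.22],100],
])

```text
time_s: 21.15
eef_pos: [0.5116, -0.0934, 0.1273]
orientation: [2.78, 1.463, 0.001]
ft_force: [-0.2, -0.4, -1.1]
gripper_width: 0.0872
```

Run:
```python
from t import *
p,M=where(); print((M.T@np.r_[N*200,0]).round(3))
```

```text
t 21.15 line xy mm -0.9 0.5 tip z 105.3 yaw err deg -41.23 tool z [ 0.001  0.    -1.   ] F [-0.2  -0.36 -1.09] w 0.0872
[ 1.50413e+02 -1.31818e+02  1.90000e-02]
```

Request:
move_arm([
  [[10,-9,-2],[0,0,0],100],
  [[28,-25,-5],[0,0,0],100],
  [[46,-41,-5],[0,0,0],100],
  [[64,-57,-5],[0,0,0],100],
  [[82,-73,-5],[0,0,0],100],
  [[100,-89,-5],[0,0,0],100],
  [[118,-105,-5],[0,0,0],100],
  [[136,-120,-5],[0,0,0],100],
  [[148,-130,-5],[0,0,0],100],
  [[150,-132,-5],[0,0,0],100],
])

```text
time_s: 22.4
eef_pos: [0.4872, 0.1062, 0.1303]
orientation: [-2.779, -1.465, 0.0]
ft_force: [-0.0, -0.8, 1.4]
gripper_width: 0.0868
```

```bash
python3 q.py s12.png
python3 - <<'E'
from t import *
d=grab_frame("top"); save(d,"t12.png",(270,120,460,280),4); where()
E
```

```text
592 [-51.66330625 -12.50372026] [48.41462763 13.68493353] ((-1.6705665588378906, 0.7134027481079102), (25.47167205810547, 99.89599609375), 89.2464828491211)
all: deg -0.6570295871657633 y0 1.6537988114660738
edge deg -0.735539893631158 y0 6.09623885570303 res 0.6069162038369305
edge deg -0.5483474949719808 y0 -10.44919701029221 res 0.5995552875005773
mid y0 -2.17647907729459
t 22.55 line xy mm -1.5 199.8 tip z 108.5 yaw err deg -41.27 tool z [-0. -0. -1.] F [-0.15  0.26  1.08] w 0.0869
```

View pics/t12.png

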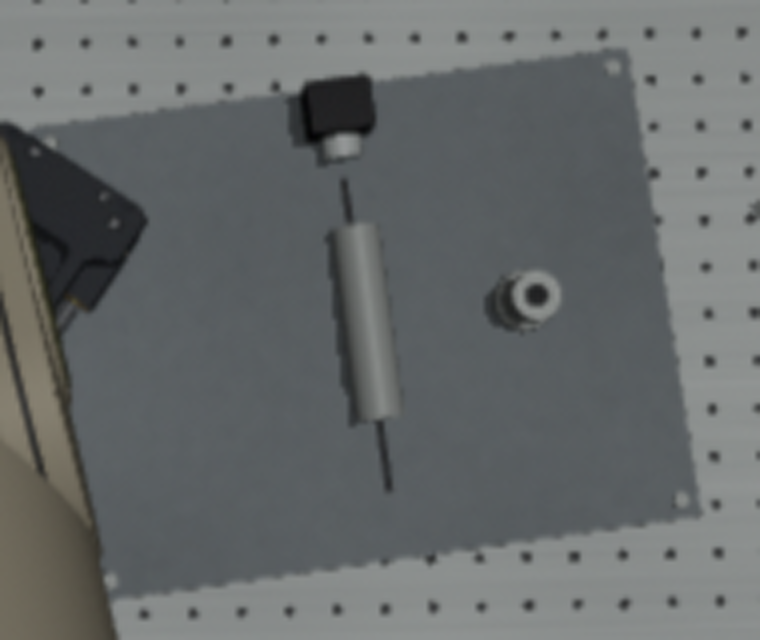

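View pics/s12.png

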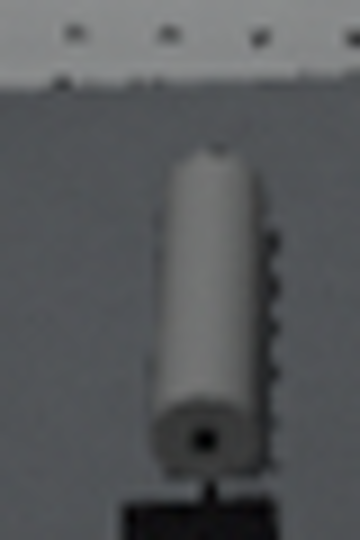

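Run:
```python
from t import *
d=grab_frame("top"); s=grab_frame("scene")
def lin(f,d,r0,r1,c0,c1):
    g=cv2.cvtColor(cv2.imread("pics/"+f),cv2.COLOR_BGR2GRAY).astype(float); P=[]
    for v in range(r0,r1):
        c=int(round(c0+(c1-c0)*(v-r0)/(r1-r0))); w=np.clip(80-g[v,c-3:c+4],0,None)
        if w.sum()>20: P.append([(w*np.arange(c-3,c+4)).sum()/w.sum(),v])
    q=ray(d,P,.004)[:,:2]; k=np.polyfit(q[:,0],q[:,1],1); print(f,len(P),"deg",np.degrees(np.arctan(k[0])),"y at .51257",np.polyval(k,.51257),"res",np.std(q[:,1]-np.polyval(k,q[:,0])))
lin("top0.png",d,167,240,357,366.5)
lin("scene0.png",s,198,234,264,263)
# sub-pixel post edges, top: gradient peak per row
g=cv2.GaussianBlur(cv2.cvtColor(d["frame"],cv2.COLOR_RGB2GRAY),(0,0),.7).astype(float)
E=[[],[]]
for v in range(182,219):
    c=358.5+ (v-175)*.12+2
    for j,(lo,hi) in enumerate(((c-9,c),(c,c+9))):
        lo,hi=int(lo),int(hi); gr=np.diff(g[v,lo:hi+1]); gr=np.clip(gr if j==0 else -gr,0,None)
        i=gr.argmax(); w=slice(max(i-1,0),i+2); E[j].append([lo+.5+(gr[w]*np.arange(len(gr))[w]).sum()/gr[w].sum(),v])
for e in E:
    q=ray(d,e,.0165)[:,:2]; k=np.polyfit(q[:,0],q[:,1],1); ok=abs(q[:,1]-np.polyval(k,q[:,0]))<.0015; k=np.polyfit(q[ok,0],q[ok,1],1)
    print("edge deg",np.degrees(np.arctan(k[0])),"y at .51257",np.polyval(k,.51257),ok.sum())
```

```text
top0.png 73 deg 6.711397871886376 y at .51257 -0.09376420925284981 res 0.00012304188340670147
scene0.png 36 deg 6.594551109239194 y at .51257 -0.09344123831536887 res 0.00015008912635705094
edge deg 5.916013410821868 y at .51257 -0.0841770579751093 37
edge deg 5.820022965329205 y at .51257 -0.10299959193966349 35
```

```bash
python3 -c "
from station import r
print(r.finish_job())"
```

```text
the job is handed in; nothing more can be done
None
```

The post now lies on the black line, with its end facing the inspection camera. I handed the job in at about 23 s with the arm clear.

**What I did:** I rolled the post about 100 mm with two open fingertips, just above mid-height, at no more than about 20 mm/s. That kept its starting skew of about 2°. I then set the open fingers diagonally either side of it and turned the tool gently. That pivoted the post straight, so its ends slid about 2 mm on the pad instead of rolling.

**Last checks:**

| Check | Result |
|---|---|
| Offset across the line | between −0.3 and +0.7 mm in most fits |
| Remaining skew | about −0.7° (ends about 0.6 mm off) |
| Position along the line | centre about 1.7 mm back from the line's middle; about 35 mm gap to the lens |
| Wrist force | around 1–2 N in every reading, within the noise |

**Disagreements:**
- **Offset:** two cruder top-view fits put the offset at +1.7 mm and −2.2 mm. I trusted the sub-pixel edges (about +0.2 mm) and the end hole seen by the scene camera (about −0.3 mm).
- **Dot and rolling:** I did not follow the dark dot through the roll. I relied on slow, light pushing for true rolling.

In the last top picture the collar stands where it was. I did not measure the mirror mount or the fork again, but the gripper stayed clear of both.

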